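# Ease the wedge out from under the marble slab and turn the catch

## Robot

A 7-joint arm with a two-finger parallel gripper is mounted at the origin on a cart in front of the work surface, level with it; the furniture and walls round the work are solid. World frame = base frame: x ahead of the robot, y to its left, z up, the work surface at z = 0. Lengths are in m, angles in rad, forces in N, time in s.
With the tool pointing down it reaches from about 0.4 to 0.875 m from the base axis. Payload 4.4 kg.
Tool frame: the origin (TCP) lies between the finger pads; the fingertips stand tip_extent ahead of it and the grasp point (between the pads) is the TCP (tip_extent is the distance from the TCP to the fingertips, in m); z points along the fingers, y is the line along which they close (so a half turn about z gives the same grasp; the last joint's range is limited). The gripper opens to 85 mm and grips with 20 to 120 N. Pads are 22 mm wide; open, the fingers measure 114 mm over their backs; the gripper's body (76 mm by 85 mm) begins 54 mm behind the grasp point. The pads swing forward as they close: fully open they stand 13 mm farther back than shut.
Start: joints at [1.178, 0.628, 0.038, 1.517, -0.027, 0.996, -0.02], TCP at [0.209, -0.616, 0.25] pointing down, gripper open.
Joint ranges: [-3.06, 3.06], [-0.37, 2.12], [-1.25, 1.32], [0.18, 2.47], [-1.1, 4.24], [0.23, 1.98], [-2.94, 2.94]. Speed limits (rad/s): [2.57, 2.57, 3.14, 3.14, 3.14, 3.14, 3.14].

## Interface

Orientations are given as a unit quaternion [w, x, y, z].
In Python, from station import get_obs, snapshot, job_done, tip_extent gives the robot as it stands.
- The arm moves only by the tool carry_out, never from a script. Its argument "series" is a list of rows, each an object of numbers: "x", "y", "z": the shift along the world's x, y, z scaled (see below); "wx", "wy", "wz": the turn, a rotation vector about the world's x, y, z scaled (see below); "gripper": the gripper's target within -1 to 1 (fully open at 1, half-way at 0, shut at -1). In form: [{"x": .., "y": .., "z": .., "wx": .., "wy": .., "wz": .., "gripper": ..}, ...]. A call has exactly 8 rows; each row shifts and turns the commanded pose from where the row before left it; what a row does not reach is not made up. The controller multiplies each number of a shift by 20 mm and each number of a turn by 0.1 rad. A row lasts 1/12 s, in which the tool goes at most 41.7 mm and 7.16 degrees, less where a joint would pass 70% of its speed; a pose out of reach is approached as far as the arm can. A call with a number of a shift or a turn outside -1 to 1 is refused whole. A call with a gripper value outside its range is refused whole. The fingers move at their own pace and stop on an object; the grip force is fixed at half the most. Time passes only in rows, so rows that do not move let the fingers close, or fill a call up. It gives the time, the measured TCP pose, the force, the opening and the grip force at its end, in the units of the state.
- get_obs(): the state, without advancing time (a new reading comes with each control period).
- snapshot(name): name is "scene" or "side" or "wrist"; returns a dict with "color" (480x640x3 uint8, red, green, blue), "fx", "fy", "cx", "cy" (pixels), "rvec" (rotation vector, rad) and "tvec" (3), from world to camera coordinates, as OpenCV has them; the wrist camera has in their place "mount" (4x4, takes a point from camera to tool coordinates, whose origin is the TCP and whose axes are the flange's). Camera axes: x right, y down, z forward; pixel columns grow to the right and rows downward; lengths in m; the calibration is good to about 2 mm. A picture is of the moment at which its call begins: read the wrist's pose just before it. There is no depth.
- job_done(): hands the job in; it is judged then, once.
The state is a dict: "time_s": time; "qpos": joint angles; "joint_vel": joint speeds; "joint_torque": joint torques, N m; "eef_pos": TCP position; "tool_rot": TCP orientation; "force": force on the tool from outside, world axes, zero at the start; "wrist_torque": the same for the moment, N m; "gripper_width": finger opening in m; "gripper_force": force on a finger pad.
Only numpy, scipy, OpenCV 4.12 (cv2) and the standard library are available. Lean on these libraries where they do the work, as an engineer would, in place of code of your own. Each camera call takes 0.05 s, during which the arm holds its last target. There are 200 camera calls.

## Task

The marble slab is propped open by a wooden wedge. Hook the wedge's upright heel bar with a fingertip and draw it straight back in small tugs of a centimetre or so, stopping after each until the slab has come to rest, until the wedge lies clear of the slab on the worktop and the slab is flat on its plinth; do not lift the slab or let it drop. Then swing the catch over the slab as far as it goes, and leave the glass and the other things undisturbed.

Things in the scene. Friction and masses are not known exactly. Their poses are not given: they have to be found in the camera images.
- plinth: fixed U-shaped dark wooden plinth, 24 mm high, open at the front; origin on the worktop at its middle; +x points to the hinge at the back, -x out of the open front (roughly to the robot's right), z up. Side rails 16 mm wide along x at y = +78 and -78 mm. The slab's front edge is at x = -85 mm; the catch's post stands on the longer rail at x = -104, y = -78 mm
- slab (a joint): hinge of the marble slab, rad: 0 = flat on the plinth (underside 24 mm, top 42 mm above the worktop), grows as the front edge rises; starts near 0.14, front edge resting on the wedge's slope (its top 65 mm up). Swings freely and comes down by its weight, about 0.0026 rad for each mm the wedge is drawn back
- slab_edge (a point): middle of the lower front edge of the marble slab (165 mm from hinge to this edge, 170 mm wide, 18 mm thick, 1 to 1.5 kg)
- wedge: loose pale wooden wedge, 148 mm long, 46 wide, 0.14 kg; origin on its underside below the middle of the heel bar; +x to its thin tip, under the slab (same way as the plinth's +x at the start). Heel bar: x = -7 to +7, 60 wide, 44 tall; open recess x = 7 to 53 mm, floor 15 mm high, for a fingertip from above; then 50 mm high, sloping down to 14 mm at x = 141
- wedge_heel (a point): on the heel bar's inner face (x = +7 mm of the wedge), 30 mm above its underside. Pressing here towards the wedge's -x draws it back: about 3 to 12 N while the slab rests on it; it stays where it is left. After about 57 mm of travel the slab is down and the wedge is free; after about 85 mm its tip is clear of the slab
- wedge_tip (a point): middle of the wedge's tip at its underside; at the start 80 mm inside the slab's front edge
- catch (a joint): steel turning catch on the post, rad: 0 = arm along the plinth's +x, over the slab, at its stop; grows as the arm turns clockwise seen from above; at 1.57 it points along the plinth's -y, off the slab. Starts at 0.9 to 1.55; light friction, stays where left. Arm 15 mm wide, 7 thick, its underside 45.5 mm above the worktop, 3.5 mm above the flat slab
- catch_knob (a point): top of the upright round knob on the catch's arm, 50 mm from the post's axis; 15 mm across, it stands 27 mm up from the arm and its top is 79.5 mm above the worktop
- tumbler: bystander, origin at the centre of its underside: clear drinking glass, 81 mm across, 92 mm tall, standing loose in line behind the wedge's heel, with a gap of about 120 mm
- spice_red: bystander, origin at the centre of its underside: spice jar with red lid, 45 mm across, 106 mm tall, at the right edge of the worktop
- spice_black: bystander, origin at the centre of its underside: spice jar with black lid, 44 mm across, 105 mm tall, at the right edge
- tea_light: bystander, origin at the centre of its underside: tea-light candle in a low cup, 38 mm across, 15 mm tall, at the right edge
- mill: bystander, origin at the centre of its underside: wooden pepper mill, 53 mm across, 131 mm tall, at the left near corner of the worktop
- egg_cup: bystander, origin at the centre of its underside: glazed egg cup, 49 mm across, 56 mm tall, along the near edge
- match_box: bystander, origin at the centre of its underside: match box lying flat, 36x53x15 mm, along the near edge
- teaspoon: bystander, origin at the centre of its underside: teaspoon 130 mm long, lying along the near edge

How it is judged:
On the way, in this order (a step that is already met when the one before it is completed fails the run):
1. after the first tugs the slab has come down a little and rests still on the wedge (0.075 to 0.13 rad) (value of joint slab between 0.075 and 0.13 rad and velocity of joint slab between -0.02 and 0.02 rad/s), for 0.2 s.
2. after more tugs the slab is most of the way down and rests still on the wedge (0.01 to 0.075 rad) (value of joint slab between 0.01 and 0.075 rad and velocity of joint slab between -0.02 and 0.02 rad/s), for 0.2 s.
3. the slab lies flat and the whole wedge is clear of it (value of joint slab below 0.01 rad and x of wedge_tip in the frame of plinth below -0.087 m), for 0.2 s.
4. the catch is turned over the slab (value of joint catch below 0.12 rad), for 0.2 s.
At the end, for the whole second after the job is handed in: The slab lies flat (within 0.01 rad), the wedge lies flat and still on the worktop with its tip clear of the slab's front edge (at least 2 mm beyond it), and the catch is turned over the slab to within 0.12 rad of its stop (all of step 3 and value of joint catch below 0.12 rad and height (world z) of wedge below 0.008 m and angle between wedge's own z axis and vertical below 0.08 rad and linear speed of wedge below 0.02 m/s); the robot touches nothing.
It fails at once if the slab drops (its hinge closes faster than 0.6 rad/s) (velocity of joint slab below -0.6 rad/s).
It fails at once if the slab is lifted (above 0.18 rad) (value of joint slab above 0.18 rad).
It fails at once if the glass is tipped over or moved by more than 15 mm (angle between tumbler's own z axis and vertical above 0.2 rad or distance of tumbler from where it was at the start of the episode above 0.015 m).
It fails at once if another bystander is moved by more than 15 mm (distance of any of spice_red, spice_black, tea_light, mill, egg_cup, match_box, teaspoon from where it was at the start of the episode above 0.015 m).
It also fails if it takes over 56 s, if anything falls off the work surface, if the arm or the gripper's body presses on something with over 40 N, if the wrist force passes 120 N, or if a joint passes its speed limit or range.

## Working session

There is one attempt and no reset: what is moved stays moved. The work goes in short steps, Python scripts to look and compute and a tool call to move; the robot and the scene stay as the last step left them, time stands still between calls to the robot, and variables do not carry over. Pictures are saved under pics/ and viewed, at most 10 in all, crops included, and the job is handed in when it is done.

Besides the shell and the picture viewer there is one more tool, called after "Call:" by a JSON object that holds its "method" and its "body", one argument or row to a line. carry_out: Moves the arm, as the interface text tells. Its arguments: {"type":"object","properties":{"series":{"type":"array"}},"required":["series"]}

```bash
mkdir -p pics; cat > h.py <<'E'
import numpy as np, cv2
from station import get_obs, snapshot, job_done, tip_extent
def ray(c,u,v):
    R=cv2.Rodrigues(np.array(c["rvec"],float))[0]; t=np.array(c["tvec"],float).ravel()
    d=R.T@np.array([(u-c["cx"])/c["fx"],(v-c["cy"])/c["fy"],1.]); return -R.T@t,d
def at_z(c,u,v,z):
    o,d=ray(c,u,v); return o+d*(z-o[2])/d[2]
def proj(c,P):
    return cv2.projectPoints(np.array(P,float).reshape(-1,3),np.array(c["rvec"],float),np.array(c["tvec"],float),np.array([[c["fx"],0,c["cx"]],[0,c["fy"],c["cy"]],[0,0,1.]]),None)[0].reshape(-1,2)
E
python3 - <<'E'
from h import *
import pickle
te=tip_extent() if callable(tip_extent) else tip_extent
print(te); print(get_obs())
for n in("scene","side"):
    s=snapshot(n); pickle.dump(s,open(n+".pkl","wb"))
    cv2.imwrite(f"pics/{n}0.png",s["color"][:,:,::-1]); print(n,ray(s,320,240))
E
```

```text
0.019
{'time_s': 0.0, 'qpos': array([ 1.17820223,  0.62936141,  0.03845078,  1.51837261, -0.0269901 ,
        0.99631963, -0.01999858]), 'joint_vel': array([-0.00014324, -0.00021275, -0.00088053, -0.00095845, -0.00055575,
        0.00035343,  0.00024881]), 'joint_torque': array([-6.21977542e-04, -5.63397539e+01,  1.22613888e+00, -1.93443060e+01,
        1.11515075e-02,  1.06868026e-02,  2.79080047e-05]), 'eef_pos': array([ 0.208483  , -0.61502462,  0.24937786]), 'tool_rot': array([-9.54933489e-04,  9.86679947e-01,  1.62670645e-01, -1.77819464e-04]), 'force': array([0.38388697, 0.12555106, 0.53823147]), 'wrist_torque': array([ 0.02401303, -0.00423212,  0.01694995]), 'gripper_force': 0.0, 'gripper_width': 0.08556224964333009}
scene (array([-0.32329194,  0.5700327 ,  0.82426032]), array([ 0.66244526, -0.4490034 , -0.59973243]))
side (array([0.37534492, 0.85736587, 0.81420813]), array([ 0.10793275, -0.72744717, -0.67763932]))
```

View pics/scene0.png

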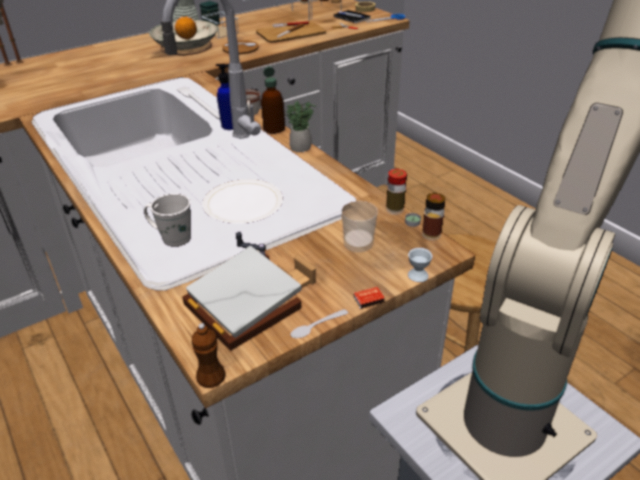

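View pics/side0.png

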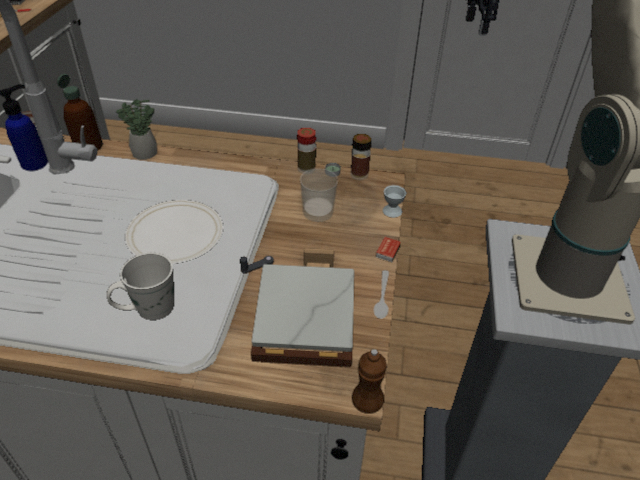

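Both views show the slab, the wedge's heel on the right side of it, the catch knob at side (270,260) and the tumbler at side (319,195). I'll enlarge.

```bash
python3 - <<'E'
import cv2
a=cv2.imread("pics/side0.png")[235:370,225:385]; cv2.imwrite("pics/side_c.png",cv2.resize(a,None,fx=4.4,fy=4.4,interpolation=2))
a=cv2.imread("pics/scene0.png")[195:345,175:385]; cv2.imwrite("pics/scene_c.png",cv2.resize(a,None,fx=3.8,fy=3.8,interpolation=2))
E
```

```text
(no output)
```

View pics/side_c.png

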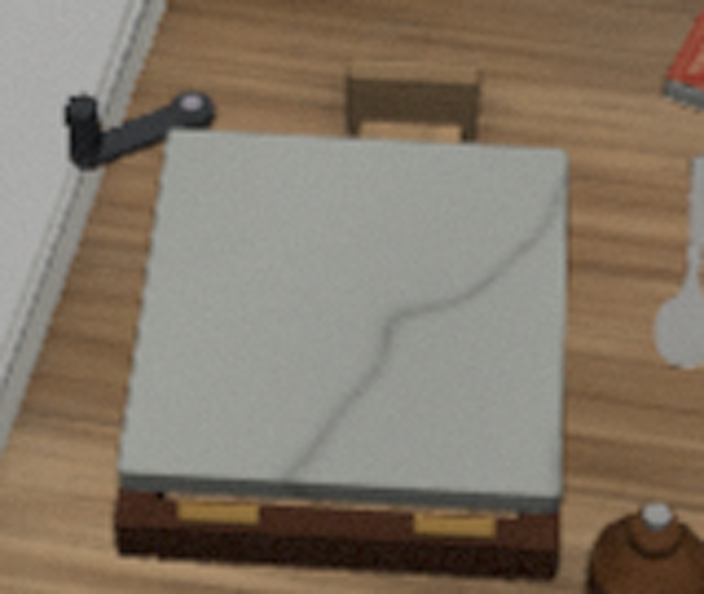

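View pics/scene_c.png

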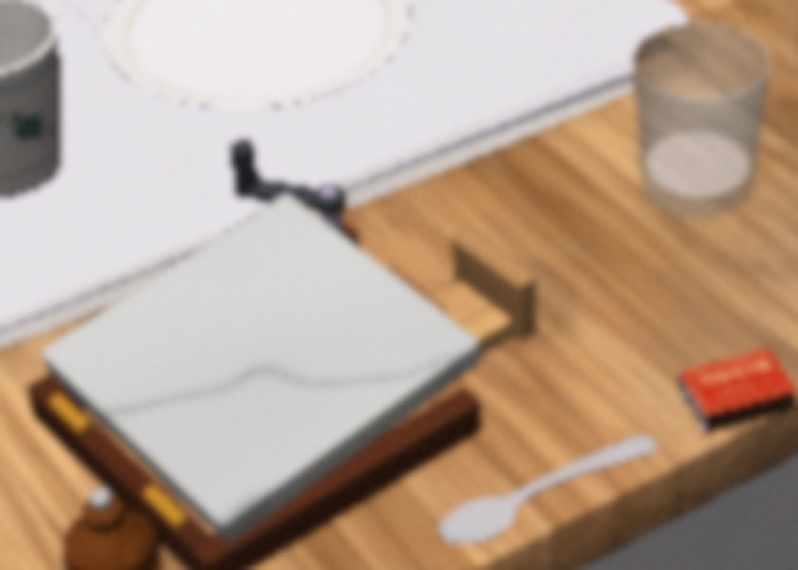

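```bash
python3 - <<'E'
from h import *
import pickle
s=pickle.load(open("side.pkl","rb")); c=pickle.load(open("scene.pkl","rb"))
S=lambda x,y,z: at_z(s,225+(x+.5)/4.4-.5,235+(y+.5)/4.4-.5,z)
C=lambda x,y,z: at_z(c,175+(x+.5)/3.8-.5,195+(y+.5)/3.8-.5,z)
np.set_printoptions(precision=4,suppress=True)
P=dict(knob=S(82,102,.0795),post=S(194,103,.055),heelL=S(347,79,.044),heelR=S(480,83,.044),fl=S(168,130,.065),fr=S(567,152,.065),bl=S(120,473,.042),br=S(562,497,.042),
 knobC=C(241,147,.0795),heelaC=C(456,243,.044),heelbC=C(532,288,.044),flC=C(288,197,.065),frC=C(480,350,.065),blC=C(45,358,.042),brC=C(222,530,.042),tumC=C(697,200,0),matchC=C(690,400,.015),sp=C(655,440,0.005))
for k,v in P.items(): print(k,v)
for a,b in(("heelL","heelR"),("heelaC","heelbC"),("fl","fr"),("flC","frC"),("fl","bl"),("flC","blC"),("fr","br"),("knob","post")):
    d=P[b]-P[a]; print(a,b,np.hypot(*d[:2]).round(4),np.degrees(np.arctan2(d[1],d[0])).round(1))
E
```

```text
knob [0.6232 0.1423 0.0795]
post [0.5839 0.1102 0.055 ]
heelL [0.5238 0.0722 0.044 ]
heelR [0.4654 0.0639 0.044 ]
fl [0.5882 0.1379 0.065 ]
fr [0.4209 0.12   0.065 ]
bl [0.569 0.298 0.042]
br [0.402  0.2792 0.042 ]
knobC [0.6215 0.1413 0.0795]
heelaC [0.5161 0.0667 0.044 ]
heelbC [0.4592 0.0543 0.044 ]
flC [0.5827 0.1342 0.065 ]
frC [0.4128 0.1176 0.065 ]
blC [0.5629 0.2939 0.042 ]
brC [0.398  0.2765 0.042 ]
tumC [ 0.5137 -0.1018  0.    ]
matchC [0.3634 0.0193 0.015 ]
sp [0.3581 0.0461 0.005 ]
heelL heelR 0.059 -171.9
heelaC heelbC 0.0582 -167.7
fl fr 0.1682 -173.9
flC frC 0.1707 -174.4
fl bl 0.1613 96.8
flC blC 0.1609 97.0
fr br 0.1602 96.8
knob post 0.0508 -140.8
```

Call:
{"method": "carry_out", "body": {
  "series": [
    {"x": 0.7, "y": 1, "z": 0, "wx": 0, "wy": 0, "wz": 0.425, "gripper": -1},
    {"x": 0.7, "y": 1, "z": 0, "wx": 0, "wy": 0, "wz": 0.425, "gripper": -1},
    {"x": 0.7, "y": 1, "z": 0, "wx": 0, "wy": 0, "wz": 0.425, "gripper": -1},
    {"x": 0.7, "y": 1, "z": 0, "wx": 0, "wy": 0, "wz": 0.425, "gripper": -1},
    {"x": 0.7, "y": 1, "z": 0, "wx": 0, "wy": 0, "wz": 0.425, "gripper": -1},
    {"x": 0.7, "y": 1, "z": 0, "wx": 0, "wy": 0, "wz": 0.425, "gripper": -1},
    {"x": 0.7, "y": 1, "z": 0, "wx": 0, "wy": 0, "wz": 0.425, "gripper": -1},
    {"x": 0.7, "y": 1, "z": 0, "wx": 0, "wy": 0, "wz": 0.425, "gripper": -1}
  ]
}}

```text
time_s: 0.77
eef_pos: [0.321, -0.4543, 0.25]
tool_rot: [-0.0, 0.945, 0.328, -0.0]
force: [-0.2, -0.2, -0.2]
gripper_width: 0.0004
gripper_force: 0.0
```

Call:
{"method": "carry_out", "body": {
  "series": [
    {"x": 0.7, "y": 1, "z": 0, "wx": 0, "wy": 0, "wz": 0.425, "gripper": -1},
    {"x": 0.7, "y": 1, "z": 0, "wx": 0, "wy": 0, "wz": 0.425, "gripper": -1},
    {"x": 0.7, "y": 1, "z": 0, "wx": 0, "wy": 0, "wz": 0.425, "gripper": -1},
    {"x": 0.7, "y": 1, "z": 0, "wx": 0, "wy": 0, "wz": 0.425, "gripper": -1},
    {"x": 0.7, "y": 1, "z": 0, "wx": 0, "wy": 0, "wz": 0.425, "gripper": -1},
    {"x": 0.7, "y": 1, "z": 0, "wx": 0, "wy": 0, "wz": 0.425, "gripper": -1},
    {"x": 0.7, "y": 1, "z": 0, "wx": 0, "wy": 0, "wz": 0.425, "gripper": -1},
    {"x": 0.7, "y": 1, "z": 0, "wx": 0, "wy": 0, "wz": 0.425, "gripper": -1}
  ]
}}

```text
time_s: 1.43
eef_pos: [0.433, -0.2944, 0.2501]
tool_rot: [-0.0, 0.875, 0.483, -0.0]
force: [0.2, 0.2, -0.4]
gripper_width: -0.0002
gripper_force: 0.0
```

Call:
{"method": "carry_out", "body": {
  "series": [
    {"x": 0.175, "y": 1, "z": 0, "wx": 0, "wy": 0, "wz": 0.425, "gripper": -1},
    {"x": 0.175, "y": 1, "z": 0, "wx": 0, "wy": 0, "wz": 0.425, "gripper": -1},
    {"x": 0.175, "y": 1, "z": 0, "wx": 0, "wy": 0, "wz": 0.425, "gripper": -1},
    {"x": 0.175, "y": 1, "z": 0, "wx": 0, "wy": 0, "wz": 0.425, "gripper": -1},
    {"x": 0.175, "y": 1, "z": 0, "wx": 0, "wy": 0, "wz": 0.425, "gripper": -1},
    {"x": 0.175, "y": 1, "z": 0, "wx": 0, "wy": 0, "wz": 0.425, "gripper": -1},
    {"x": 0.175, "y": 1, "z": 0, "wx": 0, "wy": 0, "wz": 0.425, "gripper": -1},
    {"x": 0.175, "y": 1, "z": 0, "wx": 0, "wy": 0, "wz": 0.425, "gripper": -1}
  ]
}}

```text
time_s: 2.1
eef_pos: [0.4605, -0.1346, 0.2501]
tool_rot: [-0.0, 0.781, 0.624, -0.0]
force: [0.5, 0.5, -0.1]
gripper_width: -0.0
gripper_force: 0.0
```

Call:
{"method": "carry_out", "body": {
  "series": [
    {"x": 0.175, "y": 1, "z": 0, "wx": 0, "wy": 0, "wz": 0.425, "gripper": -1},
    {"x": 0.175, "y": 1, "z": 0, "wx": 0, "wy": 0, "wz": 0.425, "gripper": -1},
    {"x": 0.175, "y": 1, "z": 0, "wx": 0, "wy": 0, "wz": 0.425, "gripper": -1},
    {"x": 0.175, "y": 1, "z": 0, "wx": 0, "wy": 0, "wz": 0.425, "gripper": -1},
    {"x": 0.175, "y": 1, "z": 0, "wx": 0, "wy": 0, "wz": 0.425, "gripper": -1},
    {"x": 0.175, "y": 1, "z": 0, "wx": 0, "wy": 0, "wz": 0.425, "gripper": -1},
    {"x": 0.175, "y": 1, "z": 0, "wx": 0, "wy": 0, "wz": 0.425, "gripper": -1},
    {"x": 0.175, "y": 1, "z": 0, "wx": 0, "wy": 0, "wz": 0.425, "gripper": -1}
  ]
}}

```text
time_s: 2.77
eef_pos: [0.4885, 0.0253, 0.2501]
tool_rot: [-0.0, 0.664, 0.748, -0.0]
force: [-0.5, 1.0, 0.3]
gripper_width: -0.0001
gripper_force: 0.0
```

```bash
python3 - <<'E'
from h import *
import pickle
o=get_obs(); s=snapshot("wrist"); pickle.dump((o,s),open("w1.pkl","wb"))
cv2.imwrite("pics/w1.png",s["color"][:,:,::-1]); print(np.round(s["mount"],4),s["fx"],s["cx"],s["cy"])
E
```

```text
[[ 3.000e-04 -9.642e-01 -2.650e-01  6.650e-02]
 [ 1.000e+00  4.000e-04 -6.000e-04  7.000e-04]
 [ 7.000e-04 -2.650e-01  9.642e-01 -1.226e-01]
 [ 0.000e+00  0.000e+00  0.000e+00  1.000e+00]] 375.89202778745727 316.3245957213997 237.94588612059388
```

View pics/w1.png

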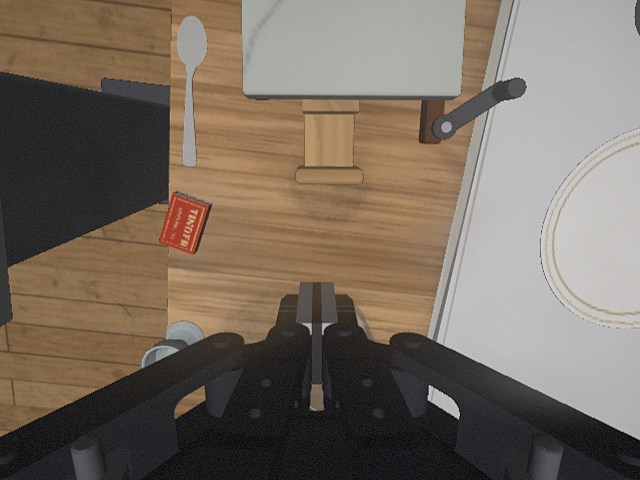

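The wrist view shows the heel bar at (296–364, 168–184), recess above it up to about v=112, knob top at (517,87) and post at (446,127).

```bash
cat >> h.py <<'E'
from scipy.spatial.transform import Rotation as Ro
def wz(o,s,u,v,z):
    q=o["tool_rot"]; R=Ro.from_quat([q[1],q[2],q[3],q[0]]).as_matrix(); M=np.array(s["mount"])
    p=o["eef_pos"]+R@M[:3,3]; d=R@M[:3,:3]@np.array([(u-s["cx"])/s["fx"],(v-s["cy"])/s["fy"],1.])
    return (p+d*(z-p[2])/d[2]).round(4)
E
python3 - <<'E'
from h import *
import pickle
o,s=pickle.load(open("w1.pkl","rb"))
for n,u,v,z in(("hL",296,168,.044),("hR",364,168,.044),("step",329,112,.05),("sl",243,95,.065),("sr",461,95,.065),("knob",517,87,.0795),("post",446,127,.055)): print(n,wz(o,s,u,v,z))
E
```

```text
hL [0.4669 0.0617 0.044 ]
hR [0.5252 0.0686 0.044 ]
step [0.4892 0.1102 0.05  ]
sl [0.4216 0.1138 0.065 ]
sr [0.588  0.1336 0.065 ]
knob [0.6222 0.1417 0.0795]
post [0.5847 0.1096 0.055 ]
```

Call:
{"method": "carry_out", "body": {
  "series": [
    {"x": 0.03, "y": 0.375, "z": -0.5, "wx": 0, "wy": 0, "wz": 0, "gripper": -1},
    {"x": 0.03, "y": 0.375, "z": -0.5, "wx": 0, "wy": 0, "wz": 0, "gripper": -1},
    {"x": 0.03, "y": 0.375, "z": -0.5, "wx": 0, "wy": 0, "wz": 0, "gripper": -1},
    {"x": 0.03, "y": 0.375, "z": -0.5, "wx": 0, "wy": 0, "wz": 0, "gripper": -1},
    {"x": 0.03, "y": 0.375, "z": -0.5, "wx": 0, "wy": 0, "wz": 0, "gripper": -1},
    {"x": 0.03, "y": 0.375, "z": -0.5, "wx": 0, "wy": 0, "wz": 0, "gripper": -1},
    {"x": 0.03, "y": 0.375, "z": -0.5, "wx": 0, "wy": 0, "wz": 0, "gripper": -1},
    {"x": 0.03, "y": 0.375, "z": -0.5, "wx": 0, "wy": 0, "wz": 0, "gripper": -1}
  ]
}}

```text
time_s: 3.48
eef_pos: [0.4934, 0.0851, 0.1691]
tool_rot: [-0.0, 0.665, 0.747, -0.0]
force: [-0.4, 0.1, 0.6]
gripper_width: 0.0
gripper_force: 0.0
```

Call:
{"method": "carry_out", "body": {
  "series": [
    {"x": 0, "y": 0, "z": -1, "wx": 0, "wy": 0, "wz": 0, "gripper": -1},
    {"x": 0, "y": 0, "z": -1, "wx": 0, "wy": 0, "wz": 0, "gripper": -1},
    {"x": 0, "y": 0, "z": -1, "wx": 0, "wy": 0, "wz": 0, "gripper": -1},
    {"x": 0, "y": 0, "z": -0.5, "wx": 0, "wy": 0, "wz": 0, "gripper": -1},
    {"x": 0, "y": 0, "z": 0, "wx": 0, "wy": 0, "wz": 0, "gripper": -1},
    {"x": 0, "y": 0, "z": 0, "wx": 0, "wy": 0, "wz": 0, "gripper": -1},
    {"x": 0, "y": 0, "z": 0, "wx": 0, "wy": 0, "wz": 0, "gripper": -1},
    {"x": 0, "y": 0, "z": 0, "wx": 0, "wy": 0, "wz": 0, "gripper": -1}
  ]
}}

```text
time_s: 4.15
eef_pos: [0.4943, 0.0846, 0.1013]
tool_rot: [0.001, 0.665, 0.747, 0.001]
force: [-0.0, 0.2, 0.6]
gripper_width: -0.0
gripper_force: 0.0
```

```bash
python3 - <<'E'
from h import *
s=snapshot("side"); cv2.imwrite("pics/s2.png",cv2.resize(s["color"][190:370,220:400,::-1],None,fx=3.3,fy=3.3,interpolation=2))
o=get_obs(); print(o["eef_pos"],o["force"])
for p in([0,0,.019],[0,.0145,.019],[0,-.0145,.019]): print(proj(s,o["eef_pos"]+np.array([p[1],0,-p[2]])))
E
```

```text
[0.49422756 0.08453947 0.10129814] [ 0.0065531  -0.09997234 -0.09775527]
[[317.67320123 244.39971602]]
[[310.10163795 243.43391386]]
[[325.267046   245.36836033]]
```

View pics/s2.png

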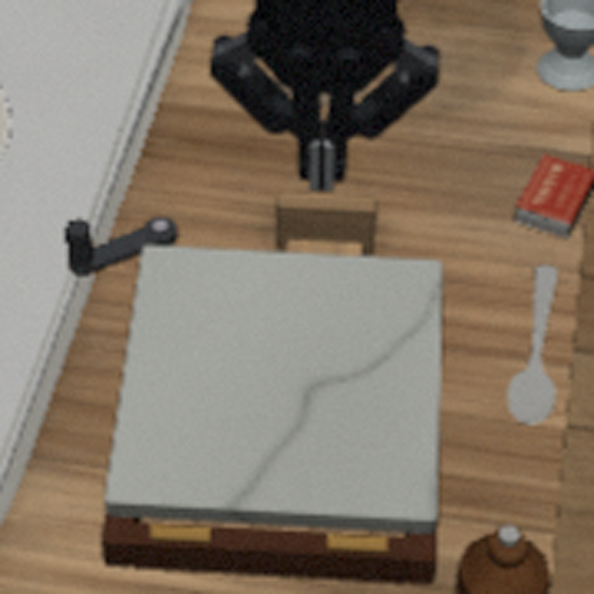

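The picture shows the closed fingers at crop (321,185) above the recess, in line with the heel bar. I'll go down.

Call:
{"method": "carry_out", "body": {
  "series": [
    {"x": 0, "y": 0, "z": -0.5, "wx": 0, "wy": 0, "wz": 0, "gripper": -1},
    {"x": 0, "y": 0, "z": -0.5, "wx": 0, "wy": 0, "wz": 0, "gripper": -1},
    {"x": 0, "y": 0, "z": -0.5, "wx": 0, "wy": 0, "wz": 0, "gripper": -1},
    {"x": 0, "y": 0, "z": -0.5, "wx": 0, "wy": 0, "wz": 0, "gripper": -1},
    {"x": 0, "y": 0, "z": -0.5, "wx": 0, "wy": 0, "wz": 0, "gripper": -1},
    {"x": 0, "y": 0, "z": -0.5, "wx": 0, "wy": 0, "wz": 0, "gripper": -1},
    {"x": 0, "y": 0, "z": 0, "wx": 0, "wy": 0, "wz": 0, "gripper": -1},
    {"x": 0, "y": 0, "z": 0, "wx": 0, "wy": 0, "wz": 0, "gripper": -1}
  ]
}}

```text
time_s: 4.87
eef_pos: [0.4929, 0.0844, 0.0394]
tool_rot: [-0.001, 0.665, 0.747, -0.001]
force: [-0.6, -0.4, -0.3]
gripper_width: 0.0001
gripper_force: 0.0
```

Call:
{"method": "carry_out", "body": {
  "series": [
    {"x": 0.015, "y": -0.125, "z": 0, "wx": 0, "wy": 0, "wz": 0, "gripper": -1},
    {"x": 0.015, "y": -0.125, "z": 0, "wx": 0, "wy": 0, "wz": 0, "gripper": -1},
    {"x": 0.015, "y": -0.125, "z": 0, "wx": 0, "wy": 0, "wz": 0, "gripper": -1},
    {"x": 0.015, "y": -0.125, "z": 0, "wx": 0, "wy": 0, "wz": 0, "gripper": -1},
    {"x": 0, "y": 0, "z": 0, "wx": 0, "wy": 0, "wz": 0, "gripper": -1},
    {"x": 0, "y": 0, "z": 0, "wx": 0, "wy": 0, "wz": 0, "gripper": -1},
    {"x": 0, "y": 0, "z": 0, "wx": 0, "wy": 0, "wz": 0, "gripper": -1},
    {"x": 0, "y": 0, "z": 0, "wx": 0, "wy": 0, "wz": 0, "gripper": -1}
  ]
}}

```text
time_s: 5.53
eef_pos: [0.495, 0.0746, 0.0405]
tool_rot: [0.0, 0.665, 0.747, 0.0]
force: [-0.3, 1.6, 1.8]
gripper_width: -0.0
gripper_force: 0.8
```

Call:
{"method": "carry_out", "body": {
  "series": [
    {"x": 0.015, "y": -0.125, "z": 0, "wx": 0, "wy": 0, "wz": 0, "gripper": -1},
    {"x": 0.015, "y": -0.125, "z": 0, "wx": 0, "wy": 0, "wz": 0, "gripper": -1},
    {"x": 0.015, "y": -0.125, "z": 0, "wx": 0, "wy": 0, "wz": 0, "gripper": -1},
    {"x": 0.015, "y": -0.125, "z": 0, "wx": 0, "wy": 0, "wz": 0, "gripper": -1},
    {"x": 0, "y": 0, "z": 0, "wx": 0, "wy": 0, "wz": 0, "gripper": -1},
    {"x": 0, "y": 0, "z": 0, "wx": 0, "wy": 0, "wz": 0, "gripper": -1},
    {"x": 0, "y": 0, "z": 0, "wx": 0, "wy": 0, "wz": 0, "gripper": -1},
    {"x": 0, "y": 0, "z": 0, "wx": 0, "wy": 0, "wz": 0, "gripper": -1}
  ]
}}

```text
time_s: 6.2
eef_pos: [0.4961, 0.0651, 0.0405]
tool_rot: [-0.0, 0.665, 0.747, 0.001]
force: [-0.6, 6.1, 2.8]
gripper_width: 0.0001
gripper_force: 2.6
```

Call:
{"method": "carry_out", "body": {
  "series": [
    {"x": 0.015, "y": -0.125, "z": 0, "wx": 0, "wy": 0, "wz": 0, "gripper": -1},
    {"x": 0.015, "y": -0.125, "z": 0, "wx": 0, "wy": 0, "wz": 0, "gripper": -1},
    {"x": 0.015, "y": -0.125, "z": 0, "wx": 0, "wy": 0, "wz": 0, "gripper": -1},
    {"x": 0.015, "y": -0.125, "z": 0, "wx": 0, "wy": 0, "wz": 0, "gripper": -1},
    {"x": 0, "y": 0, "z": 0, "wx": 0, "wy": 0, "wz": 0, "gripper": -1},
    {"x": 0, "y": 0, "z": 0, "wx": 0, "wy": 0, "wz": 0, "gripper": -1},
    {"x": 0, "y": 0, "z": 0, "wx": 0, "wy": 0, "wz": 0, "gripper": -1},
    {"x": 0, "y": 0, "z": 0, "wx": 0, "wy": 0, "wz": 0, "gripper": -1}
  ]
}}

```text
time_s: 6.87
eef_pos: [0.4972, 0.0546, 0.0404]
tool_rot: [0.0, 0.665, 0.747, 0.0]
force: [-0.2, 4.6, 2.9]
gripper_width: 0.0003
gripper_force: 2.4
```

```bash
python3 - <<'E'
from h import *
s=snapshot("scene"); o=get_obs(); print(o["eef_pos"],o["force"])
cv2.imwrite("pics/c3.png",cv2.resize(s["color"][195:345,175:385,::-1],None,fx=3.8,fy=3.8,interpolation=2))
E
```

```text
[0.49722826 0.05467527 0.04037554] [-0.31599546  5.08240099  4.58731712]
```

View pics/c3.png

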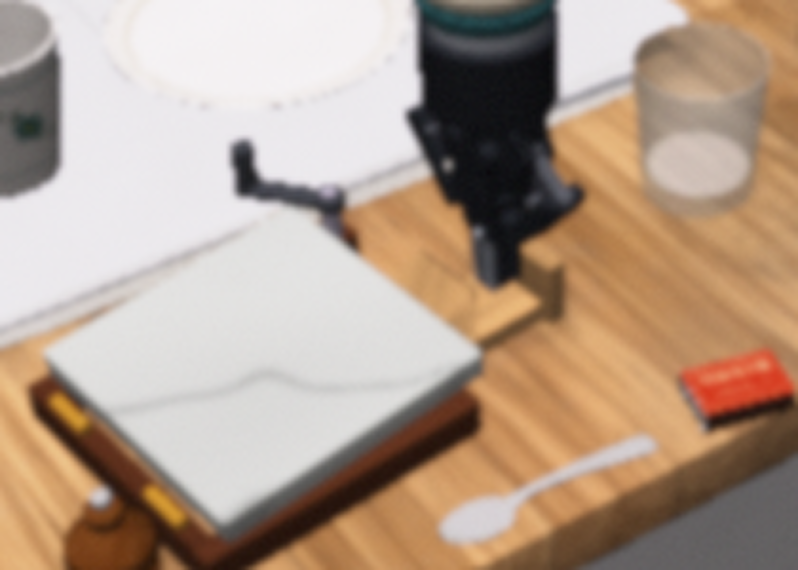

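The slab has come down a bit (front corner at crop (288,213)) and rests on the wedge, which is out by about 20 mm and still straight. I'll continue.

Call:
{"method": "carry_out", "body": {
  "series": [
    {"x": 0.015, "y": -0.125, "z": 0, "wx": 0, "wy": 0, "wz": 0, "gripper": -1},
    {"x": 0.015, "y": -0.125, "z": 0, "wx": 0, "wy": 0, "wz": 0, "gripper": -1},
    {"x": 0.015, "y": -0.125, "z": 0, "wx": 0, "wy": 0, "wz": 0, "gripper": -1},
    {"x": 0.015, "y": -0.125, "z": 0, "wx": 0, "wy": 0, "wz": 0, "gripper": -1},
    {"x": 0, "y": 0, "z": 0, "wx": 0, "wy": 0, "wz": 0, "gripper": -1},
    {"x": 0, "y": 0, "z": 0, "wx": 0, "wy": 0, "wz": 0, "gripper": -1},
    {"x": 0, "y": 0, "z": 0, "wx": 0, "wy": 0, "wz": 0, "gripper": -1},
    {"x": 0, "y": 0, "z": 0, "wx": 0, "wy": 0, "wz": 0, "gripper": -1}
  ]
}}

```text
time_s: 7.58
eef_pos: [0.4983, 0.0444, 0.0403]
tool_rot: [-0.0, 0.665, 0.747, -0.0]
force: [-0.2, 5.6, 3.5]
gripper_width: 0.0004
gripper_force: 2.2
```

Call:
{"method": "carry_out", "body": {
  "series": [
    {"x": 0.015, "y": -0.125, "z": 0, "wx": 0, "wy": 0, "wz": 0, "gripper": -1},
    {"x": 0.015, "y": -0.125, "z": 0, "wx": 0, "wy": 0, "wz": 0, "gripper": -1},
    {"x": 0.015, "y": -0.125, "z": 0, "wx": 0, "wy": 0, "wz": 0, "gripper": -1},
    {"x": 0.015, "y": -0.125, "z": 0, "wx": 0, "wy": 0, "wz": 0, "gripper": -1},
    {"x": 0, "y": 0, "z": 0, "wx": 0, "wy": 0, "wz": 0, "gripper": -1},
    {"x": 0, "y": 0, "z": 0, "wx": 0, "wy": 0, "wz": 0, "gripper": -1},
    {"x": 0, "y": 0, "z": 0, "wx": 0, "wy": 0, "wz": 0, "gripper": -1},
    {"x": 0, "y": 0, "z": 0, "wx": 0, "wy": 0, "wz": 0, "gripper": -1}
  ]
}}

```text
time_s: 8.25
eef_pos: [0.4994, 0.0342, 0.0403]
tool_rot: [-0.0, 0.665, 0.747, -0.0]
force: [-1.0, 3.9, 3.0]
gripper_width: 0.0001
gripper_force: 2.0
```

Call:
{"method": "carry_out", "body": {
  "series": [
    {"x": 0.015, "y": -0.125, "z": 0, "wx": 0, "wy": 0, "wz": 0, "gripper": -1},
    {"x": 0.015, "y": -0.125, "z": 0, "wx": 0, "wy": 0, "wz": 0, "gripper": -1},
    {"x": 0.015, "y": -0.125, "z": 0, "wx": 0, "wy": 0, "wz": 0, "gripper": -1},
    {"x": 0.015, "y": -0.125, "z": 0, "wx": 0, "wy": 0, "wz": 0, "gripper": -1},
    {"x": 0, "y": 0, "z": 0, "wx": 0, "wy": 0, "wz": 0, "gripper": -1},
    {"x": 0, "y": 0, "z": 0, "wx": 0, "wy": 0, "wz": 0, "gripper": -1},
    {"x": 0, "y": 0, "z": 0, "wx": 0, "wy": 0, "wz": 0, "gripper": -1},
    {"x": 0, "y": 0, "z": 0, "wx": 0, "wy": 0, "wz": 0, "gripper": -1}
  ]
}}

```text
time_s: 8.92
eef_pos: [0.5006, 0.0242, 0.0403]
tool_rot: [-0.0, 0.665, 0.747, -0.0]
force: [-0.9, 3.4, 3.2]
gripper_width: -0.0005
gripper_force: 1.8
```

Call:
{"method": "carry_out", "body": {
  "series": [
    {"x": 0.015, "y": -0.125, "z": 0, "wx": 0, "wy": 0, "wz": 0, "gripper": -1},
    {"x": 0.015, "y": -0.125, "z": 0, "wx": 0, "wy": 0, "wz": 0, "gripper": -1},
    {"x": 0.015, "y": -0.125, "z": 0, "wx": 0, "wy": 0, "wz": 0, "gripper": -1},
    {"x": 0.015, "y": -0.125, "z": 0, "wx": 0, "wy": 0, "wz": 0, "gripper": -1},
    {"x": 0, "y": 0, "z": 0, "wx": 0, "wy": 0, "wz": 0, "gripper": -1},
    {"x": 0, "y": 0, "z": 0, "wx": 0, "wy": 0, "wz": 0, "gripper": -1},
    {"x": 0, "y": 0, "z": 0, "wx": 0, "wy": 0, "wz": 0, "gripper": -1},
    {"x": 0, "y": 0, "z": 0, "wx": 0, "wy": 0, "wz": 0, "gripper": -1}
  ]
}}

```text
time_s: 9.58
eef_pos: [0.5017, 0.014, 0.0402]
tool_rot: [-0.0, 0.665, 0.747, -0.0]
force: [-1.4, -0.3, 0.4]
gripper_width: -0.0001
gripper_force: 0.0
```

Call:
{"method": "carry_out", "body": {
  "series": [
    {"x": 0, "y": 0, "z": 0.2, "wx": 0, "wy": 0, "wz": 0, "gripper": -1},
    {"x": 0, "y": 0, "z": 0.2, "wx": 0, "wy": 0, "wz": 0, "gripper": -1},
    {"x": 0.015, "y": -0.125, "z": 0, "wx": 0, "wy": 0, "wz": 0, "gripper": -1},
    {"x": 0.015, "y": -0.125, "z": 0, "wx": 0, "wy": 0, "wz": 0, "gripper": -1},
    {"x": 0.015, "y": -0.125, "z": 0, "wx": 0, "wy": 0, "wz": 0, "gripper": -1},
    {"x": 0.015, "y": -0.125, "z": 0, "wx": 0, "wy": 0, "wz": 0, "gripper": -1},
    {"x": 0, "y": 0, "z": 0, "wx": 0, "wy": 0, "wz": 0, "gripper": -1},
    {"x": 0, "y": 0, "z": 0, "wx": 0, "wy": 0, "wz": 0, "gripper": -1}
  ]
}}

```text
time_s: 10.25
eef_pos: [0.5029, 0.0039, 0.0482]
tool_rot: [-0.0, 0.665, 0.747, -0.0]
force: [-0.0, 0.9, -0.1]
gripper_width: 0.0
gripper_force: 0.0
```

Call:
{"method": "carry_out", "body": {
  "series": [
    {"x": 0.015, "y": -0.125, "z": 0, "wx": 0, "wy": 0, "wz": 0, "gripper": -1},
    {"x": 0.015, "y": -0.125, "z": 0, "wx": 0, "wy": 0, "wz": 0, "gripper": -1},
    {"x": 0.015, "y": -0.125, "z": 0, "wx": 0, "wy": 0, "wz": 0, "gripper": -1},
    {"x": 0.015, "y": -0.125, "z": 0, "wx": 0, "wy": 0, "wz": 0, "gripper": -1},
    {"x": 0, "y": 0, "z": 0, "wx": 0, "wy": 0, "wz": 0, "gripper": -1},
    {"x": 0, "y": 0, "z": 0, "wx": 0, "wy": 0, "wz": 0, "gripper": -1},
    {"x": 0, "y": 0, "z": 0, "wx": 0, "wy": 0, "wz": 0, "gripper": -1},
    {"x": 0, "y": 0, "z": 0, "wx": 0, "wy": 0, "wz": 0, "gripper": -1}
  ]
}}

```text
time_s: 10.92
eef_pos: [0.5043, -0.0056, 0.0484]
tool_rot: [0.0, 0.665, 0.747, 0.0]
force: [0.5, 0.1, 0.3]
gripper_width: -0.0
gripper_force: 0.0
```

```bash
python3 - <<'E'
from h import *
s=snapshot("side"); o=get_obs(); print(o["eef_pos"],o["force"])
cv2.imwrite("pics/s4.png",cv2.resize(s["color"][150:350,220:400,::-1],None,fx=3,fy=3,interpolation=2))
E
```

```text
[ 0.50433419 -0.00554527  0.04834617] [0.05944806 0.71844944 0.51113878]
```

View pics/s4.png

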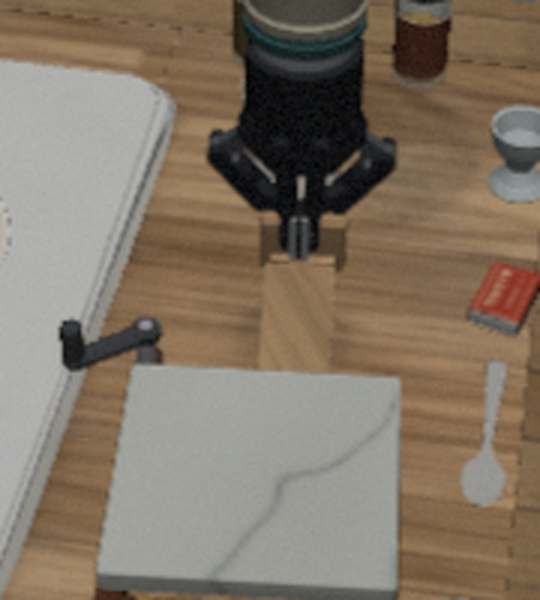

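The slab is flat at the catch's near side and the wedge is nearly fully out, straight. One more tug, then up.

Call:
{"method": "carry_out", "body": {
  "series": [
    {"x": 0.015, "y": -0.125, "z": 0, "wx": 0, "wy": 0, "wz": 0, "gripper": -1},
    {"x": 0.015, "y": -0.125, "z": 0, "wx": 0, "wy": 0, "wz": 0, "gripper": -1},
    {"x": 0.015, "y": -0.125, "z": 0, "wx": 0, "wy": 0, "wz": 0, "gripper": -1},
    {"x": 0.015, "y": -0.125, "z": 0, "wx": 0, "wy": 0, "wz": 0, "gripper": -1},
    {"x": 0, "y": 0, "z": 0, "wx": 0, "wy": 0, "wz": 0, "gripper": -1},
    {"x": 0, "y": 0, "z": 0, "wx": 0, "wy": 0, "wz": 0, "gripper": -1},
    {"x": 0, "y": 0, "z": 0, "wx": 0, "wy": 0, "wz": 0, "gripper": -1},
    {"x": 0, "y": 0, "z": 0, "wx": 0, "wy": 0, "wz": 0, "gripper": -1}
  ]
}}

```text
time_s: 11.63
eef_pos: [0.5054, -0.0157, 0.0483]
tool_rot: [-0.0, 0.665, 0.747, -0.0]
force: [-0.2, -0.5, -1.0]
gripper_width: 0.0001
gripper_force: 0.0
```

Call:
{"method": "carry_out", "body": {
  "series": [
    {"x": 0, "y": 0.15, "z": 0, "wx": 0, "wy": 0, "wz": 0, "gripper": -1},
    {"x": 0, "y": 0.1, "z": 0.5, "wx": 0, "wy": 0, "wz": 0, "gripper": -1},
    {"x": 0, "y": 0, "z": 1, "wx": 0, "wy": 0, "wz": 0, "gripper": -1},
    {"x": 0, "y": 0, "z": 1, "wx": 0, "wy": 0, "wz": 0, "gripper": -1},
    {"x": 0, "y": 0, "z": 1, "wx": 0, "wy": 0, "wz": 0, "gripper": -1},
    {"x": 0, "y": 0, "z": 1, "wx": 0, "wy": 0, "wz": 0, "gripper": -1},
    {"x": 0, "y": 0, "z": 1, "wx": 0, "wy": 0, "wz": 0, "gripper": -1},
    {"x": 0, "y": 0, "z": 0, "wx": 0, "wy": 0, "wz": 0, "gripper": -1}
  ]
}}

```text
time_s: 12.3
eef_pos: [0.5076, -0.01, 0.1623]
tool_rot: [0.002, 0.665, 0.747, 0.002]
force: [0.8, 0.2, 0.5]
gripper_width: 0.0002
gripper_force: 0.0
```

```bash
python3 - <<'E'
from h import *
import pickle
o=get_obs(); s=snapshot("wrist"); pickle.dump((o,s),open("w2.pkl","wb"))
cv2.imwrite("pics/w2.png",s["color"][:,:,::-1])
E
```

```text
(no output)
```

View pics/w2.png

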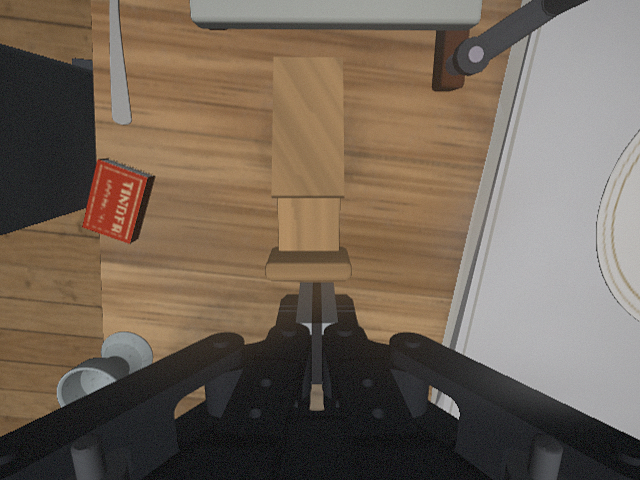

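The wedge lies straight, tip at v=57, slab edge at v≈29 above it; the post is at (475,55). I'll check the gap.

```bash
python3 - <<'E'
from h import *
import pickle
o,s=pickle.load(open("w2.pkl","rb"))
d=np.array([-.115,.993])
for n,u,v,z in(("tip",308,57,.014),("slab low edge",308,30,.024),("slab top edge",308,26,.042),("post",475,55,.055),("heel",308,248,.044)):
    p=wz(o,s,u,v,z); print(n,p,(p[:2]@d).round(4))
E
```

```text
tip [0.4902 0.1046 0.014 ] 0.0475
slab low edge [0.4889 0.1181 0.024 ] 0.061
slab top edge [0.4894 0.1159 0.042 ] 0.0588
post [0.5845 0.1093 0.055 ] 0.0413
heel [ 0.5042 -0.0172  0.044 ] -0.0751
```

Call:
{"method": "carry_out", "body": {
  "series": [
    {"x": 0.85, "y": 0.78, "z": 0, "wx": 0, "wy": 0, "wz": 0, "gripper": -1},
    {"x": 0.85, "y": 0.78, "z": 0, "wx": 0, "wy": 0, "wz": 0, "gripper": -1},
    {"x": 0.85, "y": 0.78, "z": 0, "wx": 0, "wy": 0, "wz": 0, "gripper": -1},
    {"x": 0.85, "y": 0.78, "z": 0, "wx": 0, "wy": 0, "wz": 0, "gripper": -1},
    {"x": 0.85, "y": 0.78, "z": 0, "wx": 0, "wy": 0, "wz": 0, "gripper": -1},
    {"x": 0.85, "y": 0.78, "z": 0, "wx": 0, "wy": 0, "wz": 0, "gripper": -1},
    {"x": 0.85, "y": 0.78, "z": 0, "wx": 0, "wy": 0, "wz": 0, "gripper": -1},
    {"x": 0.85, "y": 0.78, "z": 0, "wx": 0, "wy": 0, "wz": 0, "gripper": -1}
  ]
}}

```text
time_s: 13.02
eef_pos: [0.6414, 0.1151, 0.1573]
tool_rot: [-0.001, 0.665, 0.747, -0.001]
force: [0.1, -0.1, -0.5]
gripper_width: 0.0003
gripper_force: 0.0
```

Call:
{"method": "carry_out", "body": {
  "series": [
    {"x": 0.1, "y": 0, "z": -0.5, "wx": 0, "wy": 0, "wz": 0, "gripper": -1},
    {"x": 0.1, "y": 0, "z": -0.7, "wx": 0, "wy": 0, "wz": 0, "gripper": -1},
    {"x": 0, "y": 0, "z": -0.7, "wx": 0, "wy": 0, "wz": 0, "gripper": -1},
    {"x": 0, "y": 0, "z": -0.7, "wx": 0, "wy": 0, "wz": 0, "gripper": -1},
    {"x": 0, "y": 0, "z": -0.7, "wx": 0, "wy": 0, "wz": 0, "gripper": -1},
    {"x": 0, "y": 0, "z": -0.7, "wx": 0, "wy": 0, "wz": 0, "gripper": -1},
    {"x": 0, "y": 0, "z": 0, "wx": 0, "wy": 0, "wz": 0, "gripper": -1},
    {"x": 0, "y": 0, "z": 0, "wx": 0, "wy": 0, "wz": 0, "gripper": -1}
  ]
}}

```text
time_s: 13.68
eef_pos: [0.6444, 0.1137, 0.077]
tool_rot: [-0.001, 0.665, 0.747, -0.001]
force: [-0.0, -0.2, 1.0]
gripper_width: -0.0
gripper_force: 0.0
```

Call:
{"method": "carry_out", "body": {
  "series": [
    {"x": -0.235, "y": 0.31, "z": 0, "wx": 0, "wy": 0, "wz": 0, "gripper": -1},
    {"x": -0.235, "y": 0.31, "z": 0, "wx": 0, "wy": 0, "wz": 0, "gripper": -1},
    {"x": -0.13, "y": 0.26, "z": 0, "wx": 0, "wy": 0, "wz": 0, "gripper": -1},
    {"x": -0.13, "y": 0.26, "z": 0, "wx": 0, "wy": 0, "wz": 0, "gripper": -1},
    {"x": -0.13, "y": 0.26, "z": 0, "wx": 0, "wy": 0, "wz": 0, "gripper": -1},
    {"x": -0.2, "y": 0.2, "z": 0, "wx": 0, "wy": 0, "wz": 0, "gripper": -1},
    {"x": -0.2, "y": 0.2, "z": 0, "wx": 0, "wy": 0, "wz": 0, "gripper": -1},
    {"x": -0.2, "y": 0.2, "z": 0, "wx": 0, "wy": 0, "wz": 0, "gripper": -1}
  ]
}}

```text
time_s: 14.35
eef_pos: [0.616, 0.1548, 0.0785]
tool_rot: [0.0, 0.665, 0.747, 0.0]
force: [1.1, 0.4, -0.1]
gripper_width: 0.0002
gripper_force: 0.2
```

Call:
{"method": "carry_out", "body": {
  "series": [
    {"x": -0.2, "y": 0.1, "z": 0, "wx": 0, "wy": 0, "wz": 0, "gripper": -1},
    {"x": -0.2, "y": 0.1, "z": 0, "wx": 0, "wy": 0, "wz": 0, "gripper": -1},
    {"x": -0.2, "y": 0.1, "z": 0, "wx": 0, "wy": 0, "wz": 0, "gripper": -1},
    {"x": -0.15, "y": 0.05, "z": 0, "wx": 0, "wy": 0, "wz": 0, "gripper": -1},
    {"x": -0.1, "y": 0, "z": 0, "wx": 0, "wy": 0, "wz": 0, "gripper": -1},
    {"x": 0, "y": 0, "z": 0, "wx": 0, "wy": 0, "wz": 0, "gripper": -1},
    {"x": 0, "y": 0, "z": 0, "wx": 0, "wy": 0, "wz": 0, "gripper": -1},
    {"x": 0, "y": 0, "z": 0, "wx": 0, "wy": 0, "wz": 0, "gripper": -1}
  ]
}}

```text
time_s: 15.02
eef_pos: [0.5997, 0.1615, 0.0784]
tool_rot: [0.0, 0.665, 0.747, 0.0]
force: [1.4, 1.9, -0.0]
gripper_width: -0.0003
gripper_force: 0.8
```

Contact is light and steady. I'll push on in 1.5 mm steps towards the stop.

Call:
{"method": "carry_out", "body": {
  "series": [
    {"x": -0.08, "y": 0, "z": 0, "wx": 0, "wy": 0, "wz": 0, "gripper": -1},
    {"x": -0.08, "y": 0, "z": 0, "wx": 0, "wy": 0, "wz": 0, "gripper": -1},
    {"x": -0.08, "y": 0, "z": 0, "wx": 0, "wy": 0, "wz": 0, "gripper": -1},
    {"x": 0, "y": 0, "z": 0, "wx": 0, "wy": 0, "wz": 0, "gripper": -1},
    {"x": 0, "y": 0, "z": 0, "wx": 0, "wy": 0, "wz": 0, "gripper": -1},
    {"x": 0, "y": 0, "z": 0, "wx": 0, "wy": 0, "wz": 0, "gripper": -1},
    {"x": 0, "y": 0, "z": 0, "wx": 0, "wy": 0, "wz": 0, "gripper": -1},
    {"x": 0, "y": 0, "z": 0, "wx": 0, "wy": 0, "wz": 0, "gripper": -1}
  ]
}}

```text
time_s: 15.68
eef_pos: [0.5991, 0.1615, 0.0789]
tool_rot: [0.002, 0.665, 0.747, 0.004]
force: [11.1, 1.7, -6.4]
gripper_width: 0.0001
gripper_force: 5.1
```

Force jumps to 11 N with the finger stopped where the stop should be (knob x ≈ 0.577). Back off, up, and look.

Call:
{"method": "carry_out", "body": {
  "series": [
    {"x": 0.3, "y": 0, "z": 0, "wx": 0, "wy": 0, "wz": 0, "gripper": -1},
    {"x": 0.6, "y": 0, "z": 0, "wx": 0, "wy": 0, "wz": 0, "gripper": -1},
    {"x": 0.5, "y": 0, "z": 0.2, "wx": 0, "wy": 0, "wz": 0, "gripper": -1},
    {"x": 0, "y": 0, "z": 1, "wx": 0, "wy": 0, "wz": 0, "gripper": -1},
    {"x": 0, "y": 0, "z": 1, "wx": 0, "wy": 0, "wz": 0, "gripper": -1},
    {"x": 0, "y": 0, "z": 1, "wx": 0, "wy": 0, "wz": 0, "gripper": -1},
    {"x": 0, "y": 0, "z": 1, "wx": 0, "wy": 0, "wz": 0, "gripper": -1},
    {"x": 0, "y": 0, "z": 0, "wx": 0, "wy": 0, "wz": 0, "gripper": -1}
  ]
}}

```text
time_s: 16.35
eef_pos: [0.6238, 0.1617, 0.1661]
tool_rot: [0.001, 0.665, 0.747, 0.002]
force: [0.7, 0.3, 0.2]
gripper_width: 0.0003
gripper_force: 0.0
```

Call:
{"method": "carry_out", "body": {
  "series": [
    {"x": 0, "y": -0.6, "z": 0.6, "wx": 0, "wy": 0, "wz": 0, "gripper": -1},
    {"x": 0, "y": -0.6, "z": 0.6, "wx": 0, "wy": 0, "wz": 0, "gripper": -1},
    {"x": 0, "y": -0.6, "z": 0.6, "wx": 0, "wy": 0, "wz": 0, "gripper": -1},
    {"x": 0, "y": -0.6, "z": 0.6, "wx": 0, "wy": 0, "wz": 0, "gripper": -1},
    {"x": 0, "y": -0.6, "z": 0.6, "wx": 0, "wy": 0, "wz": 0, "gripper": -1},
    {"x": 0, "y": -0.6, "z": 0.6, "wx": 0, "wy": 0, "wz": 0, "gripper": -1},
    {"x": 0, "y": 0, "z": 0, "wx": 0, "wy": 0, "wz": 0, "gripper": -1},
    {"x": 0, "y": 0, "z": 0, "wx": 0, "wy": 0, "wz": 0, "gripper": -1}
  ]
}}

```text
time_s: 17.02
eef_pos: [0.623, 0.088, 0.2353]
tool_rot: [0.001, 0.666, 0.746, 0.001]
force: [-0.1, 0.4, -1.0]
gripper_width: 0.0001
gripper_force: 0.0
```

```bash
python3 - <<'E'
from h import *
s=snapshot("side"); o=get_obs(); print(o["eef_pos"],o["force"])
cv2.imwrite("pics/s5.png",cv2.resize(s["color"][150:350,220:400,::-1],None,fx=3,fy=3,interpolation=2))
E
```

```text
[0.62237816 0.0891631  0.23443489] [-0.3160123  0.6560862 -0.1066229]
```

View pics/s5.png

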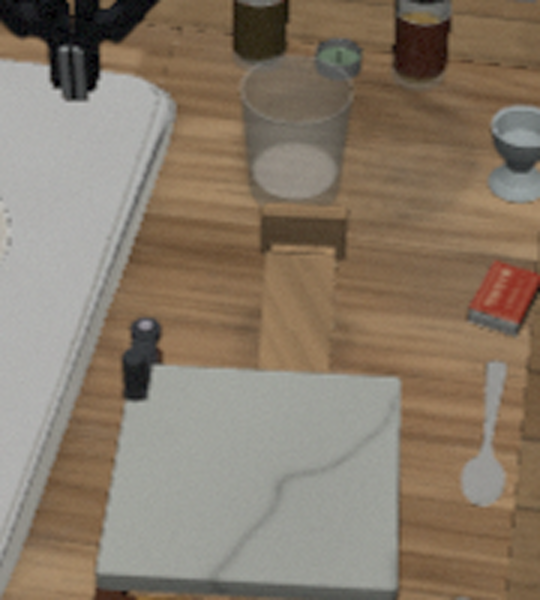

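The catch now lies over the slab's corner (knob top at crop (137,353), post (146,325)); glass and others in place. I'll compute the angle and hand in if it fits.

```bash
python3 - <<'E'
from h import *
import pickle
s=pickle.load(open("side.pkl","rb"))
k=at_z(s,220+137/3,150+353/3,.0795); p=at_z(s,220+146/3,150+325/3,.0545); d=k-p
a=np.degrees(np.arctan2(d[1],d[0])); print(k,p,np.hypot(*d[:2]),a)
if abs(a-96.6)<7: print(job_done())
E
```

```text
[0.5768423  0.15955588 0.0795    ] [0.58390384 0.11056007 0.0545    ] 0.04950207360677755 98.20129664580804
the job is handed in; nothing more can be done
None
```

I handed the job in at about 17 s of robot time. The slab is flat, the wedge's tip is about 10 mm clear of it, the catch is at its stop over the slab, and the last picture shows nothing else disturbed; the interface gave no verdict back.

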